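# Shim up the gap of a gauging fixture and hold it clamped

### The job

Shim up the gap in the gauging fixture: stand shims, upright and square to it, in the gap between the blue spring pusher and the red stop block, as many as it takes until the pusher, pushed by its steel post towards the stop block, clamps the stack firmly instead of running to the end of its travel. The pusher springs back when let go, so finish while holding it pressed firmly (about 10 N on the stack) and do not let go; keep shims you do not need well away from the gap, and do not move the other things on the bench.

Things in the scene. Friction and masses are not known exactly. Their poses are not given: they have to be found in the camera images.
- fixture: dark steel base plate of the fixture, 250 x 100 x 12 mm, fixed to the table. Origin on the table under the middle of its width; the plate runs from x = -130 to x = +120 mm. Its x axis is the push direction (from blue pusher to red stop block), z up. Shims stand on its top face, at z = 12 mm
- pusher: blue pusher block, 36 mm wide, 28 mm high, sliding along the fixture's x only. Origin at the foot of its front face (which presses the shims), on the plate's top, at fixture x = -20 mm when sprung back, as at the start; axes as the fixture's. Its spring pushes back with 3.6 N at the start, 6.5 N at the end stop 24 mm on; if it gets there, another shim is needed
- post_top (a point): centre of the top of the pusher's upright steel post, diameter 16 mm, 92 mm above the table, standing 66 mm above the carriage and 65 mm behind the pusher's front face (towards fixture -x). Grip or push the pusher here
- stop_block: red stop block, fixed, 40 mm (x) by 36 mm (y), 28 mm high, with a bolt head on top (7 mm higher). Origin at the centre of its underside on the base plate, axes as the fixture's; its face towards the pusher lies at its x = -20 mm. Its place along the fixture differs: the gap from sprung-back pusher to stop block is 40 to 62 mm, which takes 2 or 3 shims
- gap (a point): fixed point of the fixture on the base plate's top, in the gap, 30 mm ahead of the sprung-back pusher's face. An unused shim is clear of the gap if it is more than 100 mm from here
- shim_1: one of four equal shims: a steel plate 14 mm thick (its own x), 44 mm wide (y) and 30 mm high, with a yellow grip tab standing centrally on top, 14 mm (x) by 24 mm (y) and 32 mm high, so 62 mm high in all; about 0.17 kg. Stands upright on the table at the start; origin at the centre of its underside. Take it by the tab
- shim_2: one of four equal shims: a steel plate 14 mm thick (its own x), 44 mm wide (y) and 30 mm high, with a yellow grip tab standing centrally on top, 14 mm (x) by 24 mm (y) and 32 mm high, so 62 mm high in all; about 0.17 kg. Stands upright on the table at the start; origin at the centre of its underside. Take it by the tab
- shim_3: one of four equal shims: a steel plate 14 mm thick (its own x), 44 mm wide (y) and 30 mm high, with a yellow grip tab standing centrally on top, 14 mm (x) by 24 mm (y) and 32 mm high, so 62 mm high in all; about 0.17 kg. Stands upright on the table at the start; origin at the centre of its underside. Take it by the tab
- shim_4: one of four equal shims: a steel plate 14 mm thick (its own x), 44 mm wide (y) and 30 mm high, with a yellow grip tab standing centrally on top, 14 mm (x) by 24 mm (y) and 32 mm high, so 62 mm high in all; about 0.17 kg. Stands upright on the table at the start; origin at the centre of its underside. Take it by the tab
- bushing_a: loose steel bushing, 42 mm diameter, 24 mm high, origin under its centre; leave it where it is
- bushing_b: loose brass bushing, 34 mm diameter, 28 mm high, origin under its centre; leave it where it is
- sample: loose black plastic block 45 x 30 x 22 mm, origin under its centre; leave it where it is
- pot: loose green cup, 72 mm diameter, 85 mm high, origin under its centre; leave it where it is
- brush: loose brush lying on the table; leave it where it is
Things that resemble listed ones, but are neither listed nor needed, are in the scene too. Leave any black or purple look-alike of the shim_4 alone.

How it is judged:
On the way, in this order (a step that is already met when the one before it is completed fails the run):
1. one shim stands in the gap, upright, square and let go (((x of shim_1 in the frame of fixture between -0.022 and 0.045 m and y of shim_1 in the frame of fixture between -0.012 and 0.012 m and z of shim_1 in the frame of fixture below 0.016 m and angle between shim_1's own z axis and vertical below 0.15 rad and angle between the x axis of shim_1 and the x axis of fixture, either way round below 0.3 rad and contact force between the fingers and shim_1 below 0.2 N) or (x of shim_2 in the frame of fixture between -0.022 and 0.045 m and y of shim_2 in the frame of fixture between -0.012 and 0.012 m and z of shim_2 in the frame of fixture below 0.016 m and angle between shim_2's own z axis and vertical below 0.15 rad and angle between the x axis of shim_2 and the x axis of fixture, either way round below 0.3 rad and contact force between the fingers and shim_2 below 0.2 N) or (x of shim_3 in the frame of fixture between -0.022 and 0.045 m and y of shim_3 in the frame of fixture between -0.012 and 0.012 m and z of shim_3 in the frame of fixture below 0.016 m and angle between shim_3's own z axis and vertical below 0.15 rad and angle between the x axis of shim_3 and the x axis of fixture, either way round below 0.3 rad and contact force between the fingers and shim_3 below 0.2 N) or (x of shim_4 in the frame of fixture between -0.022 and 0.045 m and y of shim_4 in the frame of fixture between -0.012 and 0.012 m and z of shim_4 in the frame of fixture below 0.016 m and angle between shim_4's own z axis and vertical below 0.15 rad and angle between the x axis of shim_4 and the x axis of fixture, either way round below 0.3 rad and contact force between the fingers and shim_4 below 0.2 N))), for 0.2 s.
2. two shims stand in the gap, upright, square and let go ((((x of shim_1 in the frame of fixture between -0.022 and 0.045 m and y of shim_1 in the frame of fixture between -0.012 and 0.012 m and z of shim_1 in the frame of fixture below 0.016 m and angle between shim_1's own z axis and vertical below 0.15 rad and angle between the x axis of shim_1 and the x axis of fixture, either way round below 0.3 rad and contact force between the fingers and shim_1 below 0.2 N) and (x of shim_2 in the frame of fixture between -0.022 and 0.045 m and y of shim_2 in the frame of fixture between -0.012 and 0.012 m and z of shim_2 in the frame of fixture below 0.016 m and angle between shim_2's own z axis and vertical below 0.15 rad and angle between the x axis of shim_2 and the x axis of fixture, either way round below 0.3 rad and contact force between the fingers and shim_2 below 0.2 N)) or ((x of shim_1 in the frame of fixture between -0.022 and 0.045 m and y of shim_1 in the frame of fixture between -0.012 and 0.012 m and z of shim_1 in the frame of fixture below 0.016 m and angle between shim_1's own z axis and vertical below 0.15 rad and angle between the x axis of shim_1 and the x axis of fixture, either way round below 0.3 rad and contact force between the fingers and shim_1 below 0.2 N) and (x of shim_3 in the frame of fixture between -0.022 and 0.045 m and y of shim_3 in the frame of fixture between -0.012 and 0.012 m and z of shim_3 in the frame of fixture below 0.016 m and angle between shim_3's own z axis and vertical below 0.15 rad and angle between the x axis of shim_3 and the x axis of fixture, either way round below 0.3 rad and contact force between the fingers and shim_3 below 0.2 N)) or ((x of shim_1 in the frame of fixture between -0.022 and 0.045 m and y of shim_1 in the frame of fixture between -0.012 and 0.012 m and z of shim_1 in the frame of fixture below 0.016 m and angle between shim_1's own z axis and vertical below 0.15 rad and angle between the x axis of shim_1 and the x axis of fixture, either way round below 0.3 rad and contact force between the fingers and shim_1 below 0.2 N) and (x of shim_4 in the frame of fixture between -0.022 and 0.045 m and y of shim_4 in the frame of fixture between -0.012 and 0.012 m and z of shim_4 in the frame of fixture below 0.016 m and angle between shim_4's own z axis and vertical below 0.15 rad and angle between the x axis of shim_4 and the x axis of fixture, either way round below 0.3 rad and contact force between the fingers and shim_4 below 0.2 N)) or ((x of shim_2 in the frame of fixture between -0.022 and 0.045 m and y of shim_2 in the frame of fixture between -0.012 and 0.012 m and z of shim_2 in the frame of fixture below 0.016 m and angle between shim_2's own z axis and vertical below 0.15 rad and angle between the x axis of shim_2 and the x axis of fixture, either way round below 0.3 rad and contact force between the fingers and shim_2 below 0.2 N) and (x of shim_3 in the frame of fixture between -0.022 and 0.045 m and y of shim_3 in the frame of fixture between -0.012 and 0.012 m and z of shim_3 in the frame of fixture below 0.016 m and angle between shim_3's own z axis and vertical below 0.15 rad and angle between the x axis of shim_3 and the x axis of fixture, either way round below 0.3 rad and contact force between the fingers and shim_3 below 0.2 N)) or ((x of shim_2 in the frame of fixture between -0.022 and 0.045 m and y of shim_2 in the frame of fixture between -0.012 and 0.012 m and z of shim_2 in the frame of fixture below 0.016 m and angle between shim_2's own z axis and vertical below 0.15 rad and angle between the x axis of shim_2 and the x axis of fixture, either way round below 0.3 rad and contact force between the fingers and shim_2 below 0.2 N) and (x of shim_4 in the frame of fixture between -0.022 and 0.045 m and y of shim_4 in the frame of fixture between -0.012 and 0.012 m and z of shim_4 in the frame of fixture below 0.016 m and angle between shim_4's own z axis and vertical below 0.15 rad and angle between the x axis of shim_4 and the x axis of fixture, either way round below 0.3 rad and contact force between the fingers and shim_4 below 0.2 N)) or ((x of shim_3 in the frame of fixture between -0.022 and 0.045 m and y of shim_3 in the frame of fixture between -0.012 and 0.012 m and z of shim_3 in the frame of fixture below 0.016 m and angle between shim_3's own z axis and vertical below 0.15 rad and angle between the x axis of shim_3 and the x axis of fixture, either way round below 0.3 rad and contact force between the fingers and shim_3 below 0.2 N) and (x of shim_4 in the frame of fixture between -0.022 and 0.045 m and y of shim_4 in the frame of fixture between -0.012 and 0.012 m and z of shim_4 in the frame of fixture below 0.016 m and angle between shim_4's own z axis and vertical below 0.15 rad and angle between the x axis of shim_4 and the x axis of fixture, either way round below 0.3 rad and contact force between the fingers and shim_4 below 0.2 N)))), for 0.2 s.
At the end, for the whole second after the job is handed in: The robot is pressing the pusher, and the pusher and the stop block each bear on the shims with more than 3 N; every shim either stands in the gap on the base plate (within 12 mm of the middle of its width, tilted and turned less than 0.15 rad) or is more than 90 mm from the gap; all is still ((contact force between pusher and shim_1 above 3 N or contact force between pusher and shim_2 above 3 N or contact force between pusher and shim_3 above 3 N or contact force between pusher and shim_4 above 3 N) and (contact force between stop_block and shim_1 above 3 N or contact force between stop_block and shim_2 above 3 N or contact force between stop_block and shim_3 above 3 N or contact force between stop_block and shim_4 above 3 N) and contact force between any of the fingers, the arm and pusher above 3 N and ((x of shim_1 in the frame of fixture between -0.022 and 0.045 m and y of shim_1 in the frame of fixture between -0.012 and 0.012 m and z of shim_1 in the frame of fixture below 0.016 m and angle between shim_1's own z axis and vertical below 0.15 rad and angle between the x axis of shim_1 and the x axis of fixture, either way round below 0.15 rad) or horizontal distance between shim_1 and gap above 0.09 m) and ((x of shim_2 in the frame of fixture between -0.022 and 0.045 m and y of shim_2 in the frame of fixture between -0.012 and 0.012 m and z of shim_2 in the frame of fixture below 0.016 m and angle between shim_2's own z axis and vertical below 0.15 rad and angle between the x axis of shim_2 and the x axis of fixture, either way round below 0.15 rad) or horizontal distance between shim_2 and gap above 0.09 m) and ((x of shim_3 in the frame of fixture between -0.022 and 0.045 m and y of shim_3 in the frame of fixture between -0.012 and 0.012 m and z of shim_3 in the frame of fixture below 0.016 m and angle between shim_3's own z axis and vertical below 0.15 rad and angle between the x axis of shim_3 and the x axis of fixture, either way round below 0.15 rad) or horizontal distance between shim_3 and gap above 0.09 m) and ((x of shim_4 in the frame of fixture between -0.022 and 0.045 m and y of shim_4 in the frame of fixture between -0.012 and 0.012 m and z of shim_4 in the frame of fixture below 0.016 m and angle between shim_4's own z axis and vertical below 0.15 rad and angle between the x axis of shim_4 and the x axis of fixture, either way round below 0.15 rad) or horizontal distance between shim_4 and gap above 0.09 m) and linear speed of each of shim_1, shim_2, shim_3, shim_4 below 0.01 m/s); the arm keeps its last pose, push and grip.
It fails at once if a bystander (bushings, black sample, cup, brush) is moved by more than 30 mm (distance of any of bushing_a, bushing_b, sample, pot, brush from where it was at the start of the episode above 0.03 m).
It also fails if it takes over 72 s, if anything falls off the work surface, if the arm or the gripper's body presses on something with over 40 N, if the wrist force passes 120 N, or if a joint passes its speed limit or range.

### The arm

A 6-joint arm with a two-finger parallel gripper is mounted at the origin on the work surface. World frame = base frame: x ahead of the robot, y to its left, z up, the work surface at z = 0. Lengths are in m, angles in rad, forces in N, time in s.
With the tool pointing down it reaches from about 0.35 to 0.725 m from the base axis. Payload 4.3 kg.
Tool frame: the origin (TCP) lies midway between the tips of the shut fingers; the grasp point (between the pads) lies 19 mm behind it; z points along the fingers, y is the line along which they close (so a half turn about z gives the same grasp; the last joint's range is limited). The gripper opens to 85 mm and grips with 20 to 120 N. Pads are 22 mm wide; open, the fingers measure 114 mm over their backs; the gripper's body (76 mm by 85 mm) begins 54 mm behind the grasp point. The pads swing forward as they close: fully open they stand 13 mm farther back than shut.
Start: joints at [-1.329, 0.377, 0.081, 1.274, 0, 1.46], TCP at [0.198, -0.54, 0.231] pointing down, gripper open.
Joint ranges: [-2.72, 2.72], [-0.84, 1.66], [-1.02, 1.22], [-1.77, 2.12], [-1.37, 1.28], [-3.14, 3.14]. Speed limits (rad/s): [2.57, 2.57, 3.14, 3.14, 3.14, 3.14].

### API

Orientations are given as a unit quaternion [w, x, y, z].
In Python, from station import env gives the robot as it stands.
- The arm moves only by the shell command python3 -m handwheel 'ROWS' [OPENING] [FORCE]. ROWS is JSON, a list of rows, each a list of 6 numbers: the shift along the tool's x, y, z in units of 25 mm (1.0 is 25 mm), then the turn, a rotation vector about the tool's x, y, z in units of 6 degrees (1.0 is 6 degrees). In form: [[x, y, z, ax, ay, az], ...]. A call has 1 to 10 rows; each row is the pose to reach, as a shift and turn from the pose commanded when the call began, along the tool's axes at that moment; what a row does not reach only later rows make up. A row lasts 1/10 s, in which the tool goes at most 50 mm and 8.59 degrees, less where a joint would pass 70% of its speed; a pose out of reach is approached as far as the arm can. A call with a gripper value outside its range is refused whole. OPENING is the opening in per cent of the stroke, from 0 (shut) to 100 (fully open), set as the call begins (- or left out, the last holds). The fingers move at their own pace and stop on an object; FORCE is the grip in N (left out, the last holds). Time passes only in rows, so rows that repeat a pose let the fingers close. It gives the time, the measured TCP pose, the force, the opening and the grip force at its end, in the units of the state.
- env.read_state(): the state, without advancing time (a new reading comes with each control period).
- env.read_camera(name): name is "scene" or "side" or "wrist"; returns a dict with "image" (480x640x3 uint8, red, green, blue), "z_map" (480x640 float32, m along the optical axis (not along the pixel's ray), 0 where there is no reading), "fx", "fy", "cx", "cy" (pixels), "position" and "orientation" of the camera in the world. Camera axes: x right, y down, z forward; pixel columns grow to the right and rows downward; lengths in m; the calibration is good to about 2 mm. A picture is of the moment at which its call begins.
- env.sign_off(): hands the job in; it is judged then, once.
The state is a dict: "time_s": time; "qpos": joint angles; "joint_vel": joint speeds; "joint_torque": joint torques, N m; "tool_pos": TCP position; "orientation": TCP orientation; "contact_force": force on the tool from outside, world axes, zero at the start; "torque": the same for the moment, N m; "width": finger opening in m; "grasp_force": force on a finger pad.
Only numpy, scipy, OpenCV 4.12 (cv2) and the standard library are available. Lean on these libraries where they do the work, as an engineer would, in place of code of your own. Each camera call takes 0.05 s, during which the arm holds its last target. There are 200 camera calls.

## Working session

There is one attempt and no reset: what is moved stays moved. The work goes in short steps, Python scripts to look and compute and a shell command to move; the robot and the scene stay as the last step left them, time stands still between calls to the robot, and variables do not carry over. Pictures are saved under pics/ and viewed, at most 12 in all, crops included, and the job is handed in when it is done.

```bash
mkdir -p pics; ls; cat > h.py <<'E'
import numpy as np, cv2
from scipy.spatial.transform import Rotation as R
from station import env
def cam(n):
    c=env.read_camera(n); w,x,y,z=c["orientation"]; c["R"]=R.from_quat([x,y,z,w]).as_matrix(); c["p"]=np.array(c["position"]); return c
def cloud(c):
    v,u=np.mgrid[0:480,0:640]; d=c["z_map"]
    P=np.stack([(u-c["cx"])/c["fx"]*d,(v-c["cy"])/c["fy"]*d,d],-1)
    return P@c["R"].T+c["p"]
def onplane(c,u,v,z):
    r=c["R"]@np.array([(u-c["cx"])/c["fx"],(v-c["cy"])/c["fy"],1]); return c["p"]+r*(z-c["p"][2])/r[2]
def Rt():
    s=env.read_state(); w,x,y,z=s["orientation"]; return R.from_quat([x,y,z,w]).as_matrix(),np.array(s["tool_pos"])
def save(c,n): cv2.imwrite("pics/"+n,c["image"][:,:,::-1])
E
python3 - <<'E'
from h import *
import pickle
for n in ("scene","side"):
    c=cam(n); save(c,n+".png"); pickle.dump(c,open(n+".pkl","wb")); print(n,c["p"],c["R"][:,2])
s=env.read_state();print(s); print(Rt()[0])
E
```

```text
pics
scene [ 1.47781621 -0.06469928  0.90094694] [-0.76068451  0.06631013 -0.64572598]
side [ 0.47931195 -0.79694864  0.61066081] [ 0.06402853  0.83882192 -0.54062754]
{'time_s': 0.1, 'qpos': array([-1.32932751e+00,  3.78004438e-01,  7.98122708e-02,  1.27438779e+00,
        2.04102419e-05,  1.46050206e+00]), 'joint_vel': array([-0.0017803 , -0.00112863,  0.0031301 ,  0.00038931, -0.00011306,
        0.00120773]), 'joint_torque': array([ 5.98334464e-04, -4.64694715e+01,  2.70581818e+01,  1.20932658e-02,
       -1.33546296e-04, -5.69303239e-06]), 'tool_pos': array([ 0.19799884, -0.53924062,  0.23046649]), 'orientation': array([-8.90566390e-04,  9.84572283e-01,  1.74976068e-01, -4.82666110e-05]), 'contact_force': array([-0.59233066,  0.52733101,  0.19697909]), 'torque': array([-0.01472452, -0.00718458,  0.02374287]), 'grasp_force': 0.0, 'width': 0.0852900138101985}
[[ 9.38766746e-01  3.44553088e-01 -4.06699546e-04]
 [ 3.44553260e-01 -9.38765165e-01  1.73676296e-03]
 [ 2.16611676e-04 -1.77054497e-03 -9.99998409e-01]]
```

View pics/scene.png

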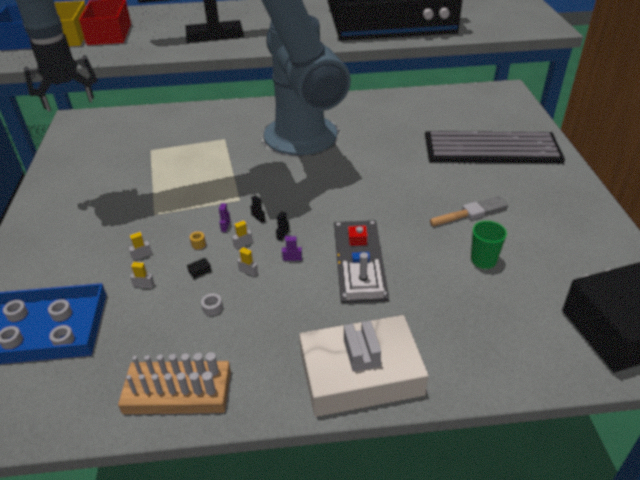

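View pics/side.png

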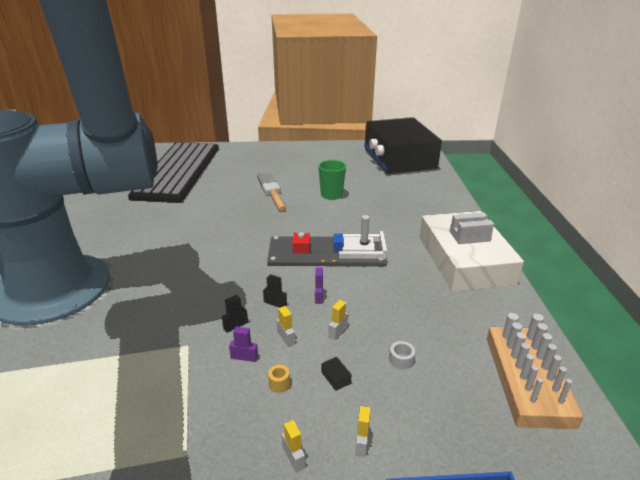

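The four grey shims with yellow tabs are at scene pixels (139,245), (142,275), (241,233) and (247,261). In the side view they are at (293,443), (362,430), (286,325) and (338,318). The purple and black ones are look-alikes. In the scene view the fixture's red stop is at (357,235), the blue pusher at (361,257) and the post at (364,265).

```bash
python3 - <<'E'
from h import *
import pickle
hsvr={"yellow":((22,120,80),(32,255,255)),"red":((0,170,90),(6,255,255)),"blue":((105,150,70),(125,255,255))}
for n in ("scene","side"):
    c=pickle.load(open(n+".pkl","rb")); P=cloud(c); h=cv2.cvtColor(c["image"],cv2.COLOR_RGB2HSV)
    for k,(a,b) in hsvr.items():
        m=cv2.inRange(h,a,b); N,L,S,C=cv2.connectedComponentsWithStats(m)
        for i in range(1,N):
            if S[i,4]<25: continue
            Q=P[(L==i)&(c["z_map"]>0)]
            if len(Q)<10 or not(.3<np.median(Q[:,0])<.95 and abs(np.median(Q[:,1]))<.5): continue
            zt=np.percentile(Q[:,2],97)
            T=Q[Q[:,2]>zt-.006][:,:2]
            r=cv2.minAreaRect((T*1000).astype(np.float32))
            print(n,k,C[i].round(),S[i,4],"zt",zt.round(4),"med",np.median(Q,0).round(4),"top rect",np.round(r[0],1),np.round(r[1],1),round(r[2],1))
    # fixture dark plate points
    if n=="side":
        Q=P.reshape(-1,3); g=Q[(Q[:,2]>.009)&(Q[:,2]<.016)&(Q[:,0]>.3)&(Q[:,0]<.85)&(abs(Q[:,1])<.25)]
        print(len(g),g.min(0),g.max(0))
im=pickle.load(open("side.pkl","rb"))["image"]
a=cv2.resize(im[200:280,250:410],(800,400),interpolation=cv2.INTER_CUBIC)
cv2.imwrite("pics/fx.png",a[:,:,::-1])
b=cv2.resize(im[280:480,210:400],(570,600),interpolation=cv2.INTER_CUBIC)
cv2.imwrite("pics/sh.png",b[:,:,::-1])
E
```

```text
scene yellow [241. 228.] 140 zt 0.0637 med [ 0.4633 -0.1653  0.0522] top rect [ 459.6 -166.7] [18.2 25. ] 40.7
scene yellow [137. 239.] 146 zt 0.0634 med [ 0.4743 -0.3924  0.053 ] top rect [ 470.4 -393.3] [16.5 23.1] 22.7
scene yellow [246. 255.] 163 zt 0.0628 med [ 0.5559 -0.1545  0.0511] top rect [ 551.7 -154.7] [26.9 16.5] 51.1
scene yellow [138. 269.] 178 zt 0.0632 med [ 0.5699 -0.3756  0.0531] top rect [ 566.1 -377.3] [25.5 16.6] 72.6
scene red [357. 236.] 239 zt 0.0416 med [0.5062 0.0901 0.0371] top rect [492.6  92.6] [39.8 40.7] 86.2
scene blue [355. 256.] 55 zt 0.0431 med [0.5743 0.0773 0.0391] top rect [572.8  77.9] [15. 22.] 81.8
side yellow [338. 311.] 250 zt 0.0633 med [ 0.5494 -0.1612  0.053 ] top rect [ 550.4 -155.5] [24.8 13.6] 51.5
side yellow [285. 317.] 246 zt 0.0634 med [ 0.459  -0.1736  0.0536] top rect [ 458.1 -166.9] [13.3 24.7] 23.5
side yellow [363. 421.] 312 zt 0.0634 med [ 0.5628 -0.3863  0.0607] top rect [ 563.9 -377.4] [26.3 13.7] 76.7
side yellow [292. 436.] 396 zt 0.0634 med [ 0.4689 -0.401   0.0582] top rect [ 468.4 -393.9] [14.4 24.8] 24.3
side red [301. 244.] 270 zt 0.042 med [0.4914 0.0753 0.0358] top rect [491.1  90.5] [39.2 32. ] 87.9
side blue [338. 242.] 132 zt 0.0422 med [0.5699 0.0734 0.0395] top rect [570.9  85.7] [35.7 17.1] 85.2
side blue [468. 477.] 508 zt 0.0365 med [ 0.6909 -0.4555  0.0341] top rect [ 663.8 -456.4] [ 10.5 150.5] 88.4
2607 [ 0.34755604 -0.24963799  0.00902343] [0.84999938 0.14739646 0.01598589]
```

View pics/sh.png

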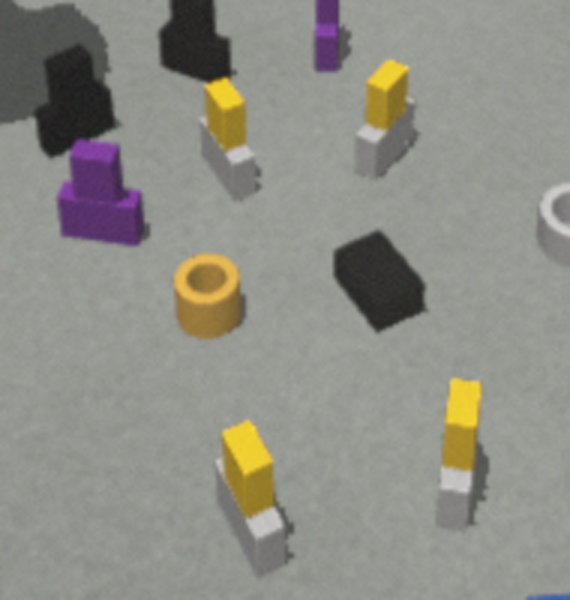

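View pics/fx.png

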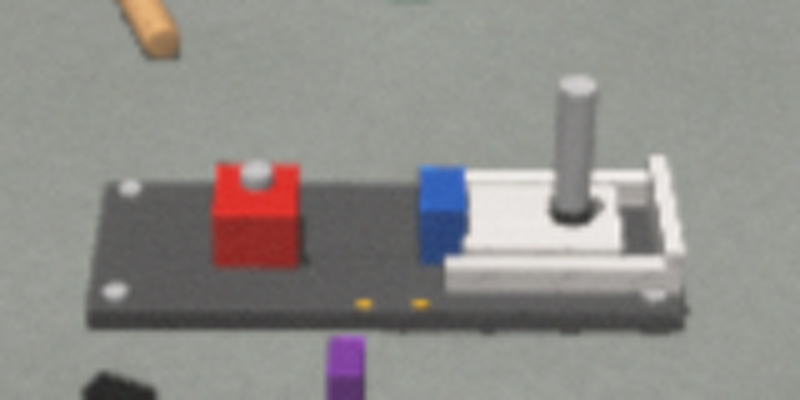

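```bash
python3 - <<'E'
from h import *
import pickle
for n in ("scene","side"):
    c=pickle.load(open(n+".pkl","rb")); P=cloud(c); h=cv2.cvtColor(c["image"],cv2.COLOR_RGB2HSV)
    z=P[...,2]
    box=(P[...,0]>.38)&(P[...,0]<.75)&(P[...,1]>.0)&(P[...,1]<.17)&(c["z_map"]>0)
    m=box&(z>.009)&(z<.018)&(h[...,2]<100)
    m=cv2.morphologyEx(m.astype(np.uint8),cv2.MORPH_OPEN,np.ones((3,3)))>0
    r=cv2.minAreaRect((P[m][:,:2]*1000).astype(np.float32)); print(n,"plate",m.sum(),r)
    t=box&(z>.085); print("post",P[t].mean(0).round(4),t.sum())
    rail=box&(z>.018)&(z<.032)&(h[...,2]>140)&(h[...,1]<60); r=cv2.minAreaRect((P[rail][:,:2]*1000).astype(np.float32)); print("white",r)
    for k,a,b in (("red",(0,170,60),(6,255,255)),("blue",(105,150,50),(125,255,255))):
        q=box&(cv2.inRange(h,a,b)>0)&(z>.037)&(z<.044); Q=P[q]*1000; print(k,q.sum(),np.percentile(Q[:,0],[0,2,98,100]).round(1),np.percentile(Q[:,1],[2,98]).round(1),cv2.minAreaRect(Q[:,:2].astype(np.float32)))
E
```

```text
scene plate 868 ((547.5943603515625, 89.53218841552734), (99.16547393798828, 249.75537109375), 86.84867858886719)
post [0.6285 0.0845 0.0906] 49
white ((619.1021118164062, 85.49932861328125), (75.71477508544922, 101.75483703613281), 86.24263000488281)
red 125 [474.7 476.3 512.9 513.9] [ 74.3 112.1] ((492.65008544921875, 93.85563659667969), (37.97176742553711, 39.43027114868164), 82.71696472167969)
blue 41 [562.3 562.6 582.6 583.2] [70.9 85.2] ((572.7798461914062, 77.93614959716797), (15.006208419799805, 22.011070251464844), 81.76881408691406)
side plate 1367 ((542.8192749023438, 85.47676086425781), (97.11479949951172, 239.1340789794922), 86.6723861694336)
post [0.6257 0.082  0.0903] 45
white ((620.1318969726562, 83.72789001464844), (81.55912017822266, 98.61924743652344), 88.85714721679688)
red 127 [475.  475.1 507.3 507.8] [ 71.7 107.7] ((491.131591796875, 90.5283203125), (39.17555618286133, 32.04825973510742), 87.85368347167969)
blue 80 [561.  561.2 579.2 579.7] [ 68.9 102.1] ((570.8814697265625, 85.67595672607422), (35.65681076049805, 17.11014175415039), 85.1953125)
```

The crop confirms four grey shims with yellow tabs, plus black and purple decoys. I'll take the shims at (459,-167) and (551,-155) mm. The gap measures about 49 mm, so two shims should do it.

```bash
cat >> h.py <<'E'
def plan(x,y,z,ty):
    "delta in row units to TCP (x,y,z) m, tool down with y axis at angle ty deg"
    M,p=Rt(); a=np.radians(ty); Y=np.array([np.cos(a),np.sin(a),0]); Z=np.array([0,0,-1.]); T=np.stack([np.cross(Y,Z),Y,Z],1)
    print("rows:",np.r_[M.T@(np.array([x,y,z])-p)/.025, R.from_matrix(M.T@T).as_rotvec(degrees=True)/6].round(2))
E
python3 -c "
from h import *
plan(.459,-.167,.12,14);plan(.459,-.167,.12,113.5)"
```

```text
rows: [ 1.493e+01 -1.037e+01  4.440e+00 -1.000e-02 -1.000e-02 -1.397e+01]
rows: [ 14.93 -10.37   4.44  -0.     0.03  29.44]
```

```bash
python3 -m handwheel '[[14.9,-10.4,4.4,0,0,-14],[14.9,-10.4,4.4,0,0,-14],[14.9,-10.4,4.4,0,0,-14],[14.9,-10.4,4.4,0,0,-14],[14.9,-10.4,4.4,0,0,-14],[14.9,-10.4,4.4,0,0,-14],[14.9,-10.4,4.4,0,0,-14],[14.9,-10.4,4.4,0,0,-14],[14.9,-10.4,4.4,0,0,-14],[14.9,-10.4,4.4,0,0,-14]]' 60 60; python3 -c "
from h import *
plan(.459,-.167,.12,113.5);print(env.read_state()['qpos'])"
```

```text
time_s: 1.1
tool_pos: [0.4589, -0.1634, 0.1198]
orientation: [-0.001, 0.611, 0.792, 0.0]
contact_force: [-0.0, -0.4, -0.3]
width: 0.0511
grasp_force: 0.0
rows: [-1.400e-01 -3.000e-02 -1.000e-02  1.000e-02 -3.000e-02 -1.646e+01]
[-0.47316525  0.27018652 -0.37030129  0.9327386   0.0012671   0.84059382]
```

```bash
python3 -m handwheel '[[0,0,0,0,0,-8],[0,0,0,0,0,-16.5],[0,0,0,0,0,-16.5],[0,0,0,0,0,-16.5],[0,0,0,0,0,-16.5],[0,0,0,0,0,-16.5],[0,0,0,0,0,-16.5],[0,0,0,0,0,-16.5],[0,0,0,0,0,-16.5],[0,0,0,0,0,-16.5]]'; python3 -m handwheel '[[0,0,0,0,0,-2.1],[0,0,0,0,0,-2.1],[0,0,0,0,0,-2.1]]'; python3 - <<'E'
from h import *
plan(.459,-.167,.12,113.5);c=cam("wrist");save(c,"w1.png");P=cloud(c)
h=cv2.cvtColor(c["image"],cv2.COLOR_RGB2HSV);m=cv2.inRange(h,(22,120,80),(32,255,255));N,L,S,C=cv2.connectedComponentsWithStats(m)
for i in range(1,N):
    if S[i,4]<300: continue
    Q=P[(L==i)&(P[...,2]>.055)]; print(C[i],cv2.minAreaRect((Q[:,:2]*1000).astype(np.float32)),Q[:,2].max() if len(Q) else 0)
E
```

```text
time_s: 2.1
tool_pos: [0.4578, -0.1672, 0.1209]
orientation: [-0.0, -0.091, 0.996, 0.0]
contact_force: [0.4, 0.5, -0.3]
width: 0.0514
grasp_force: 0.0
time_s: 2.4
tool_pos: [0.4579, -0.1672, 0.1209]
orientation: [-0.0, -0.197, 0.98, 0.0]
contact_force: [-1.2, -0.3, 0.4]
width: 0.0513
grasp_force: 0.0
rows: [-0.05 -0.01  0.04  0.01 -0.01 -0.14]
[323.37408088 255.97794118] ((423.06610107421875, -182.2792205810547), (85.76620483398438, 23.849897384643555), 26.51847267150879) 0.2632626922017325
[284.2332696  385.53154876] ((473.38897705078125, -180.4694366455078), (182.00442504882812, 23.18010711669922), 19.039966583251953) 0.2632626922017325
```

```bash
python3 - <<'E'
from h import *
c=cam("wrist");P=cloud(c)
h=cv2.cvtColor(c["image"],cv2.COLOR_RGB2HSV);m=cv2.inRange(h,(22,120,80),(32,255,255));N,L,S,C=cv2.connectedComponentsWithStats(m)
for i in range(1,N):
    if S[i,4]<300: continue
    Q=P[(L==i)&(P[...,2]>.058)&(c["z_map"]>.05)]; print(C[i],len(Q),cv2.minAreaRect((Q[:,:2]*1000).astype(np.float32)),np.median(Q,0))
E
```

```text
[323.48134668 256.18562329] 807 ((455.2516784667969, -166.1967010498047), (14.587636947631836, 23.8211669921875), 27.17810821533203) [ 0.45427944 -0.1665867   0.06165208]
[284.50189394 385.22159091] 523 ((546.4091186523438, -155.0688018798828), (24.145404815673828, 14.312111854553223), 55.47765350341797) [ 0.54568981 -0.15533142  0.0616283 ]
```

View pics/w1.png

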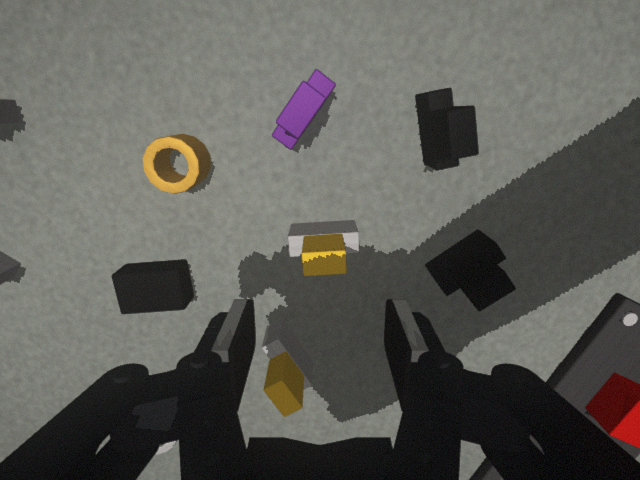

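The wrist view shows the target shim's tab at (323,256), lined up between the fingers, with the second shim at (284,385). I'll refine slightly and descend.

```bash
python3 -c "
from h import *
plan(.457,-.1665,.036,115.5)"
```

```text
rows: [ 0.02  0.04  3.4   0.   -0.   -0.48]
```

```bash
python3 -m handwheel '[[0,0,1,0,0,-0.5],[0,0,2,0,0,-0.5],[0,0,2.8,0,0,-0.5],[0,0,3.4,0,0,-0.5],[0,0,3.4,0,0,-0.5]]'; python3 -m handwheel '[[0,0,0,0,0,0],[0,0,0,0,0,0],[0,0,0,0,0,0],[0,0,0,0,0,0],[0,0,0,0,0,0],[0,0,0,0,0,0]]' 0 60;  python3 -c "
from h import *
plan(.457,-.1665,.13,115.5);plan(.5225,.0889,.13,86.8)"
```

```text
time_s: 3.0
tool_pos: [0.4562, -0.1664, 0.0343]
orientation: [-0.002, -0.222, 0.975, 0.001]
contact_force: [-0.1, -0.1, 0.2]
width: 0.0515
grasp_force: 0.0
time_s: 3.6
tool_pos: [0.4589, -0.1677, 0.0371]
orientation: [0.001, -0.222, 0.975, -0.001]
contact_force: [-0.4, 1.0, 4.8]
width: 0.0228
grasp_force: 62.0
rows: [ 0.04  0.07 -3.72 -0.01  0.01  0.03]
rows: [-6.75  8.14 -3.72 -0.01  0.01  4.82]
```

```bash
python3 -m handwheel '[[0,0,-1.5,0,0,0],[0,0,-3.7,0,0,0],[-2,2,-3.7,0,0,1],[-4,5,-3.7,0,0,3],[-6.75,8.15,-3.7,0,0,4.8],[-6.75,8.15,-3.7,0,0,4.8],[-6.75,8.15,-3.7,0,0,4.8],[-6.75,8.15,-3.7,0,0,4.8],[-6.75,8.15,-3.7,0,0,4.8],[-6.75,8.15,-3.7,0,0,4.8]]'; python3 - <<'E'
from h import *
plan(.5225,.0889,.13,86.8);c=cam("wrist");save(c,"w2.png");P=cloud(c)*1000;z=P[...,2]
h=cv2.cvtColor(c["image"],cv2.COLOR_RGB2HSV)
for k,a,b,z0,z1 in (("red",(0,150,50),(6,255,255),37,44),("blue",(105,130,40),(125,255,255),37,44),("shim",(22,120,80),(32,255,255),80,400)):
    q=(c["z_map"]>.02)&(cv2.inRange(h,a,b)>0)&(z>z0)&(z<z1)
    if q.sum()>20: print(k,q.sum(),P[q].min(0).round(1),P[q].max(0).round(1),cv2.minAreaRect(P[q][:,:2].astype(np.float32)))
q=(c["z_map"]>.02)&(z>85)&(P[...,0]>590)&(P[...,0]<660)&(P[...,1]>60)&(P[...,1]<110)&(z<96); print(q.sum(),P[q].mean(0) if q.any() else 0)
E
```

```text
time_s: 4.6
tool_pos: [0.5215, 0.0898, 0.1283]
orientation: [-0.001, 0.026, 1.0, -0.0]
contact_force: [-0.9, -0.6, -1.7]
width: 0.0224
grasp_force: 61.2
rows: [-0.04 -0.03 -0.07 -0.01 -0.01  0.03]
red 3471 [469.6  72.4  37.3] [507.6 114.3  42. ] ((488.5851745605469, 93.38765716552734), (40.1766357421875, 36.452430725097656), 86.94928741455078)
shim 3072 [511.1  76.8 121.3] [527.  100.3 154.8] ((519.201171875, 88.4642105102539), (23.104598999023438, 15.041349411010742), 86.75287628173828)
359 [617.41047038  85.4795298   89.49113783]
```

View pics/w2.png

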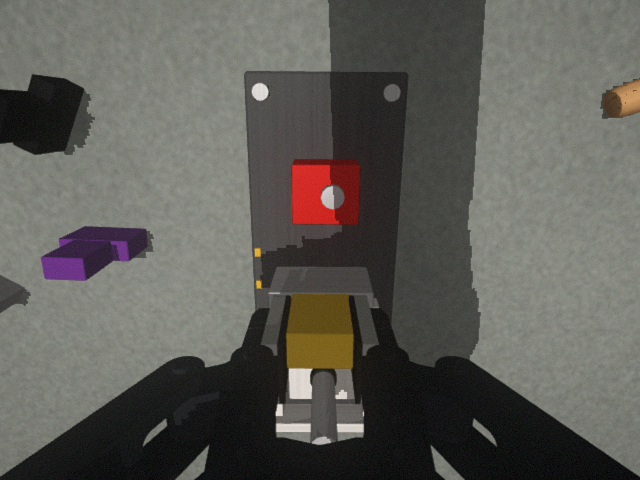

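The wrist view shows the held shim (320,330) square to the fixture, with the stop at (326,192). I'll shift about 2 mm in y and lower it.

```bash
python3 -c "
from h import *
plan(.523,.0915,.052,86.8)"
```

```text
rows: [-0.06  0.11  3.05 -0.01 -0.01  0.02]
```

```bash
python3 -m handwheel '[[-0.06,0.1,0.8,0,0,0],[-0.06,0.1,1.6,0,0,0],[-0.06,0.1,2.3,0,0,0],[-0.06,0.1,2.8,0,0,0],[-0.06,0.1,3.05,0,0,0],[-0.06,0.1,3.05,0,0,0]]'; python3 -m handwheel '[[0,0,0.03,0,0,0],[0,0,0.06,0,0,0],[0,0,0.09,0,0,0],[0,0,0.09,0,0,0]]'
```

```text
time_s: 5.25
tool_pos: [0.5228, 0.091, 0.0518]
orientation: [-0.001, 0.028, 1.0, -0.0]
contact_force: [0.9, -0.5, -1.3]
width: 0.0226
grasp_force: 61.1
time_s: 5.65
tool_pos: [0.5239, 0.0919, 0.0507]
orientation: [0.0, 0.027, 1.0, -0.0]
contact_force: [-0.3, -0.2, -1.0]
width: 0.0224
grasp_force: 61.1
```

```bash
python3 -m handwheel '[[0,0,0.04,0,0,0],[0,0,0.08,0,0,0],[0,0,0.08,0,0,0]]'; python3 -m handwheel '[[0,0,0,0,0,0],[0,0,0,0,0,0],[0,0,0,0,0,0],[0,0,0,0,0,0],[0,0,0,0,0,0],[0,0,-1,0,0,0],[0,0,-2,0,0,0],[0,0,-3,0,0,0]]' 55; python3 - <<'E'
from h import *
plan(.550,-.155,.12,52.5);c=cam("wrist");save(c,"w3.png");P=cloud(c)*1000;z=P[...,2]
h=cv2.cvtColor(c["image"],cv2.COLOR_RGB2HSV)
for k,a,b,z0,z1 in (("red",(0,150,50),(6,255,255),37,44),("shim",(22,120,80),(32,255,255),70,80)):
    q=(c["z_map"]>.02)&(cv2.inRange(h,a,b)>0)&(z>z0)&(z<z1)
    if q.sum()>20: print(k,q.sum(),P[q].min(0).round(1),P[q].max(0).round(1),cv2.minAreaRect(P[q][:,:2].astype(np.float32)))
E
```

```text
time_s: 5.95
tool_pos: [0.524, 0.0919, 0.0491]
orientation: [0.001, 0.027, 1.0, 0.0]
contact_force: [-1.9, 0.4, 4.3]
width: 0.0228
grasp_force: 61.8
time_s: 6.75
tool_pos: [0.5232, 0.0917, 0.1239]
orientation: [-0.0, 0.027, 1.0, -0.0]
contact_force: [0.1, 0.5, -0.6]
width: 0.0469
grasp_force: 0.0
rows: [-1.6  -9.8   0.16 -0.   -0.01  5.73]
red 3697 [469.5  72.6  37.1] [507.1 113.6  41.9] ((488.4898986816406, 93.29795837402344), (40.00944900512695, 36.18572235107422), 87.23104095458984)
shim 563 [514.3  79.3  70. ] [529.  103.3  75.3] ((521.4369506835938, 91.30855560302734), (23.45597267150879, 13.735695838928223), 86.29764556884766)
```

```bash
python3 -m handwheel '[[-1.6,-9.8,0.15,0,0,5.7],[-1.6,-9.8,0.15,0,0,5.7],[-1.6,-9.8,0.15,0,0,5.7],[-1.6,-9.8,0.15,0,0,5.7],[-1.6,-9.8,0.15,0,0,5.7],[-1.6,-9.8,0.15,0,0,5.7],[-1.6,-9.8,0.15,0,0,5.7],[-1.6,-9.8,0.15,0,0,5.7]]'; python3 - <<'E'
from h import *
plan(.550,-.155,.037,52.5);c=cam("wrist");P=cloud(c)*1000;z=P[...,2]
h=cv2.cvtColor(c["image"],cv2.COLOR_RGB2HSV)
q=(c["z_map"]>.02)&(cv2.inRange(h,(22,120,50),(32,255,255))>0)&(z>58)&(z<66)&(abs(P[...,0]-550)<30)
print(q.sum(),cv2.minAreaRect(P[q][:,:2].astype(np.float32)))
E
```

```text
time_s: 7.6
tool_pos: [0.5499, -0.1541, 0.1193]
orientation: [-0.0, 0.319, 0.948, 0.0]
contact_force: [0.8, -0.1, 0.6]
width: 0.047
grasp_force: 0.0
rows: [-0.03 -0.03  3.29  0.   -0.01  0.04]
635 ((546.9620361328125, -154.82052612304688), (23.40630531311035, 14.204143524169922), 53.88132095336914)
```

```bash
python3 -m handwheel '[[0,0,1,0,0,-0.1],[0,0,2,0,0,-0.1],[0,0,2.8,0,0,-0.1],[0,0,3.3,0,0,-0.1],[0,0,3.3,0,0,-0.1]]'; python3 -m handwheel '[[0,0,0,0,0,0],[0,0,0,0,0,0],[0,0,0,0,0,0],[0,0,0,0,0,0],[0,0,0,0,0,0],[0,0,-1,0,0,0],[0,0,-2.5,0,0,0],[0,0,-3.6,0,0,0],[0,0,-3.6,0,0,0]]' 0 60;  python3 -c "
from h import *
plan(.542,.0907,.13,86.8)"
```

```text
time_s: 8.15
tool_pos: [0.5486, -0.1532, 0.0353]
orientation: [-0.002, 0.314, 0.949, 0.0]
contact_force: [-1.0, -0.6, 0.5]
width: 0.0471
grasp_force: 0.0
time_s: 9.05
tool_pos: [0.553, -0.1563, 0.1312]
orientation: [0.004, 0.315, 0.949, -0.0]
contact_force: [1.0, -0.6, -1.7]
width: 0.0233
grasp_force: 59.2
rows: [ 6.26  7.66  0.02 -0.01  0.07 -5.58]
```

```bash
python3 -m handwheel '[[6.25,7.65,0,0,0,-5.6],[6.25,7.65,0,0,0,-5.6],[6.25,7.65,0,0,0,-5.6],[6.25,7.65,0,0,0,-5.6],[6.25,7.65,0,0,0,-5.6],[6.25,7.65,0,0,0,-5.6],[6.25,7.65,0,0,0,-5.6],[6.25,7.65,0,0,0,-5.6]]'; python3 - <<'E'
from h import *
plan(.542,.0907,.05,86.8);c=cam("wrist");P=cloud(c)*1000;z=P[...,2];save(c,"w4.png")
h=cv2.cvtColor(c["image"],cv2.COLOR_RGB2HSV)
for k,a,b,z0,z1 in (("red",(0,150,50),(6,255,255),37,44),("shim1",(22,120,50),(32,255,255),70,77),("held",(22,120,50),(32,255,255),140,165)):
    q=(c["z_map"]>.02)&(cv2.inRange(h,a,b)>0)&(z>z0)&(z<z1)
    if q.sum()>20: print(k,q.sum(),P[q].min(0).round(1),P[q].max(0).round(1),cv2.minAreaRect(P[q][:,:2].astype(np.float32)))
E
```

```text
time_s: 9.85
tool_pos: [0.5387, 0.0908, 0.1261]
orientation: [-0.001, 0.028, 1.0, -0.0]
contact_force: [-0.1, -0.1, -2.1]
width: 0.0227
grasp_force: 59.7
rows: [-0.14  0.    3.04 -0.01 -0.01  0.01]
red 3820 [469.8  72.5  37.3] [507.6 113.8  42.4] ((488.5958557128906, 93.24319458007812), (39.98647689819336, 35.97419738769531), 86.42658996582031)
shim1 1020 [514.3  79.3  70. ] [529.5 103.4  75.7] ((521.8566284179688, 91.41190338134766), (23.7507266998291, 14.014812469482422), 86.37931823730469)
held 2060 [525.8  77.8 140. ] [541.5 101.2 151.9] ((533.8602905273438, 89.51658630371094), (22.924427032470703, 15.064826011657715), 87.32606506347656)
```

View pics/w4.png

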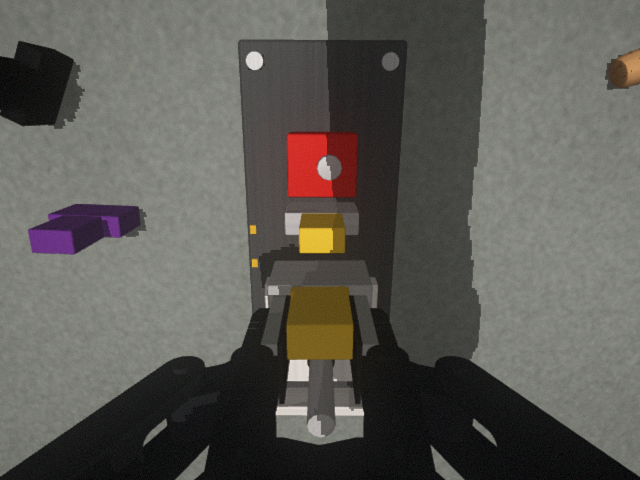

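Shim 1 stands square at (322,232), just short of the stop at (323,165), and shim 2 is held at (320,320). I'll shift 5.5 mm back and lower it.

```bash
python3 -m handwheel '[[-0.22,0.05,0.5,0,0,0],[-0.22,0.05,1.2,0,0,0],[-0.22,0.05,1.9,0,0,0],[-0.22,0.05,2.5,0,0,0],[-0.22,0.05,2.9,0,0,0],[-0.22,0.05,3.0,0,0,0],[-0.22,0.05,3.0,0,0,0]]'; python3 -m handwheel '[[0,0,0.03,0,0,0],[0,0,0.06,0,0,0],[0,0,0.06,0,0,0]]'
```

```text
time_s: 10.6
tool_pos: [0.5447, 0.0922, 0.0517]
orientation: [-0.0, 0.027, 1.0, -0.0]
contact_force: [-0.8, 0.1, -1.6]
width: 0.0226
grasp_force: 59.8
time_s: 10.9
tool_pos: [0.5453, 0.0927, 0.051]
orientation: [0.001, 0.027, 1.0, 0.0]
contact_force: [0.4, -0.1, -1.4]
width: 0.0227
grasp_force: 59.8
```

```bash
python3 -m handwheel '[[0,0,0.05,0,0,0],[0,0,0.1,0,0,0],[0,0,0.1,0,0,0]]'; python3 -m handwheel '[[0,0,0,0,0,0],[0,0,0,0,0,0],[0,0,0,0,0,0],[0,0,0,0,0,0],[0,0,0,0,0,0],[0,0,-1,0,0,0],[0,0,-2,0,0,0],[0,0,-3.6,0,0,0],[0,0,-3.6,0,0,0]]' 55; python3 - <<'E'
from h import *
plan(.627,.085,.14,86.8);c=cam("wrist");save(c,"w5.png");P=cloud(c)*1000;z=P[...,2]
h=cv2.cvtColor(c["image"],cv2.COLOR_RGB2HSV)
for k,a,b,z0,z1 in (("red",(0,150,50),(6,255,255),37,44),("shim",(22,120,50),(32,255,255),68,80),("blue",(105,130,30),(125,255,255),36,44)):
    q=(c["z_map"]>.02)&(cv2.inRange(h,a,b)>0)&(z>z0)&(z<z1)
    N,L,S,C=cv2.connectedComponentsWithStats(q.astype(np.uint8))
    for i in range(1,N):
        if S[i,4]>40: Q=P[L==i];print(k,S[i,4],Q.min(0).round(1),Q.max(0).round(1),cv2.minAreaRect(Q[:,:2].astype(np.float32)))
q=(c["z_map"]>.02)&(z>87)&(z<95)&(P[...,0]>580)&(P[...,0]<660)&(abs(P[...,1]-85)<25);print("post",q.sum(),P[q].min(0),P[q].max(0))
E
```

```text
time_s: 11.2
tool_pos: [0.5456, 0.0927, 0.0504]
orientation: [0.001, 0.027, 1.0, -0.0]
contact_force: [-4.6, -0.8, 13.7]
width: 0.0228
grasp_force: 61.7
time_s: 12.1
tool_pos: [0.5487, 0.0929, 0.1433]
orientation: [0.005, 0.027, 1.0, 0.0]
contact_force: [1.2, -0.2, 0.5]
width: 0.0466
grasp_force: 0.0
rows: [-3.14 -0.15  0.16  0.01  0.09  0.02]
red 3506 [469.7  72.6  37.1] [507.4 113.6  41.9] ((488.6156005859375, 93.20988464355469), (39.98942947387695, 36.08938980102539), 86.68415832519531)
shim 947 [514.5  79.2  68.1] [529.2 102.8  75.9] ((522.0946044921875, 91.2601318359375), (23.802692413330078, 14.216187477111816), 86.88477325439453)
shim 778 [533.4  79.4  68.1] [547.6 103.   75.3] ((540.7282104492188, 91.24897003173828), (23.324880599975586, 13.947929382324219), 87.7344741821289)
blue 708 [557.6  71.3  38.3] [577.6 106.4  42. ] ((567.8638305664062, 88.51911163330078), (35.07713317871094, 18.57962417602539), 86.4334487915039)
post 577 [614.43831849  77.80976451  87.09546895] [630.95850304  93.23422469  93.19006158]
```

View pics/w5.png

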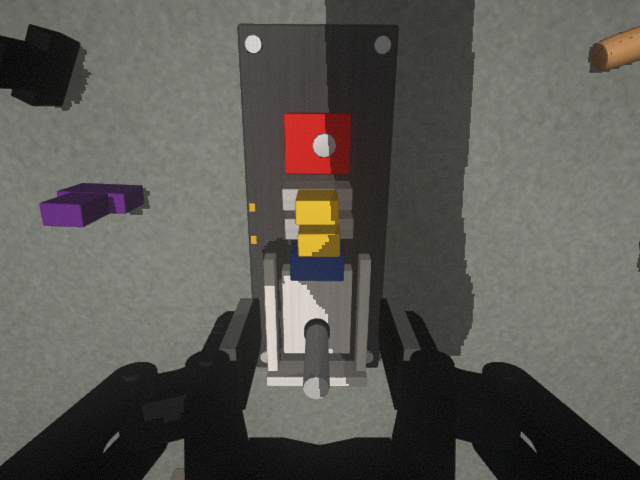

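Both shims stand square at (317,207) and (319,240), ahead of the blue pusher at (318,262), with the post top at (316,388). The gap measures about 50 mm, so two shims leave 22 mm of travel, which is under 24. Next I'll grip the post.

```bash
python3 -m handwheel '[[-1.6,-0.1,0.1,0,0,0],[-3.1,-0.15,0.1,0,0,0],[-3.1,-0.15,0.1,0,0,0],[-3.1,-0.15,0.1,0,0,0],[-3.1,-0.15,0.1,0,0,0]]'; python3 -c "
from h import *
plan(.6262,.0855,.065,86.8)"
```

```text
time_s: 12.65
tool_pos: [0.6205, 0.0848, 0.1346]
orientation: [-0.001, 0.027, 1.0, -0.0]
contact_force: [-0.3, -0.2, -0.4]
width: 0.047
grasp_force: 0.0
rows: [-0.24  0.04  2.78 -0.   -0.02  0.02]
```

```bash
python3 -m handwheel '[[-0.24,0.04,0,0,0,0],[-0.24,0.04,0.8,0,0,0],[-0.24,0.04,1.6,0,0,0],[-0.24,0.04,2.3,0,0,0],[-0.24,0.04,2.75,0,0,0],[-0.24,0.04,2.75,0,0,0]]'; python3 -m handwheel '[[0,0,0,0,0,0],[0,0,0,0,0,0],[0,0,0,0,0,0],[0,0,0,0,0,0],[0,0,0,0,0,0],[0,0,0,0,0,0],[0,0,0,0,0,0]]' 0 100
```

```text
time_s: 13.25
tool_pos: [0.6263, 0.0855, 0.0652]
orientation: [-0.002, 0.027, 1.0, -0.0]
contact_force: [-0.8, 0.4, -0.1]
width: 0.047
grasp_force: 0.0
time_s: 13.95
tool_pos: [0.6291, 0.0864, 0.0684]
orientation: [0.001, 0.027, 1.0, 0.001]
contact_force: [-1.4, 4.1, 6.8]
width: 0.0127
grasp_force: 97.8
```

```bash
python3 -m handwheel '[[0.1,0,0,0,0,0],[0.2,0,0,0,0,0],[0.3,0,0,0,0,0],[0.4,0,0,0,0,0],[0.5,0,0,0,0,0],[0.6,0,0,0,0,0],[0.65,0,0,0,0,0],[0.65,0,0,0,0,0]]'; python3 - <<'E'
from h import *
c=cam("wrist");c=cam("scene");save(c,"s6.png");print(env.read_state()["contact_force"],Rt()[1]);c=cam("side");cv2.imwrite("pics/s6.png",cv2.resize(c["image"][200:280,250:410,::-1],(800,400),interpolation=cv2.INTER_CUBIC))
E
```

```text
time_s: 14.75
tool_pos: [0.6158, 0.0872, 0.0685]
orientation: [0.004, 0.027, 1.0, 0.001]
contact_force: [6.9, 5.3, 1.4]
width: 0.0132
grasp_force: 97.7
[6.15228136 5.32226178 0.69093136] [0.61577461 0.08723639 0.06849792]
```

View pics/s6.png

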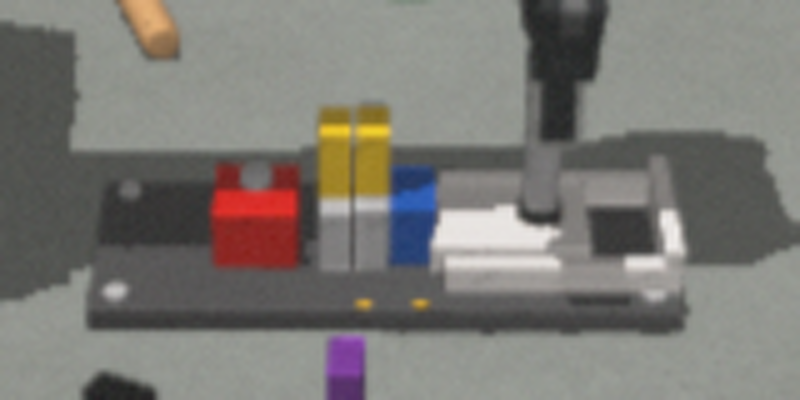

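The pusher at (412,215) has closed onto the two upright shims. About 5 mm remains before the red stop (298,230). I'll continue gently.

```bash
python3 -m handwheel '[[0.05,0,0,0,0,0],[0.1,0,0,0,0,0],[0.15,0,0,0,0,0],[0.2,0,0,0,0,0],[0.2,0,0,0,0,0],[0.2,0,0,0,0,0]]'; python3 -m handwheel '[[0.03,0,0,0,0,0],[0.06,0,0,0,0,0],[0.06,0,0,0,0,0],[0.06,0,0,0,0,0]]'
```

```text
time_s: 15.5
tool_pos: [0.6115, 0.0875, 0.0685]
orientation: [0.004, 0.027, 1.0, 0.001]
contact_force: [7.9, 4.9, -0.8]
width: 0.0132
grasp_force: 97.7
time_s: 15.9
tool_pos: [0.6102, 0.0875, 0.0686]
orientation: [0.005, 0.027, 1.0, 0.001]
contact_force: [7.5, 4.3, -1.6]
width: 0.0128
grasp_force: 97.6
```

```bash
python3 -m handwheel '[[0.04,0,0,0,0,0],[0.08,0,0,0,0,0],[0.08,0,0,0,0,0],[0.08,0,0,0,0,0]]';python3 -m handwheel '[[0.04,0,0,0,0,0],[0.08,0,0,0,0,0],[0.08,0,0,0,0,0],[0.08,0,0,0,0,0]]'
```

```text
time_s: 16.3
tool_pos: [0.6082, 0.0877, 0.0685]
orientation: [0.005, 0.027, 1.0, 0.001]
contact_force: [8.7, 4.5, -1.8]
width: 0.0124
grasp_force: 97.6
time_s: 16.7
tool_pos: [0.6063, 0.0878, 0.0686]
orientation: [0.005, 0.027, 1.0, 0.001]
contact_force: [8.7, 4.5, -0.8]
width: 0.0127
grasp_force: 97.6
```

```bash
python3 -m handwheel '[[0.04,0,0,0,0,0],[0.04,0,0,0,0,0],[0.04,0,0,0,0,0]]';python3 -m handwheel '[[0.04,0,0,0,0,0],[0.04,0,0,0,0,0],[0.04,0,0,0,0,0]]'; python3 - <<'E'
from h import *
import pickle
c=cam("side");cv2.imwrite("pics/s7.png",cv2.resize(c["image"][200:280,250:410,::-1],(800,400),interpolation=cv2.INTER_CUBIC))
E
```

```text
time_s: 17.0
tool_pos: [0.6054, 0.0878, 0.0685]
orientation: [0.005, 0.027, 1.0, 0.001]
contact_force: [9.9, 5.1, -1.8]
width: 0.013
grasp_force: 97.6
time_s: 17.3
tool_pos: [0.6052, 0.0879, 0.0686]
orientation: [0.006, 0.027, 1.0, 0.001]
contact_force: [10.6, 4.8, -3.6]
width: 0.0126
grasp_force: 97.7
```

View pics/s7.png

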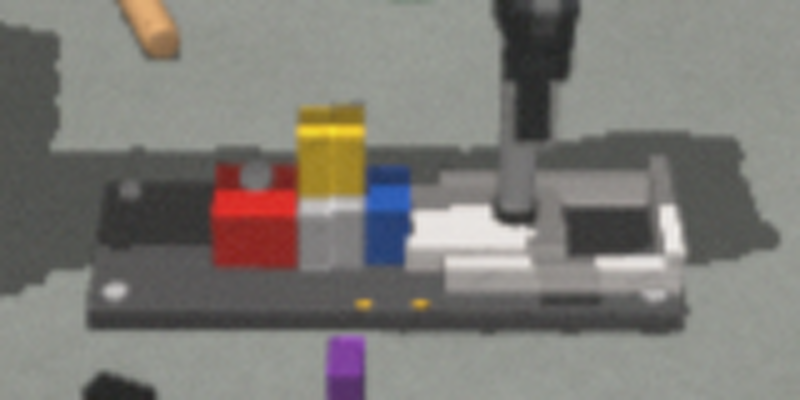

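Stack now spans (298–366) and appears to touch the stop and pusher. I'll press up and then verify contact against the end stop with the wrist camera.

```bash
python3 -m handwheel '[[0.06,0,0,0,0,0],[0.12,0,0,0,0,0],[0.12,0,0,0,0,0],[0.12,0,0,0,0,0]]';python3 - <<'E'
from h import *
c=cam("wrist");P=cloud(c)*1000;z=P[...,2];save(c,"w8.png")
h=cv2.cvtColor(c["image"],cv2.COLOR_RGB2HSV)
for k,a,b,z0,z1 in (("red",(0,130,30),(6,255,255),37,44),("tabs",(22,120,40),(32,255,255),71,80),("blue",(105,130,20),(125,255,255),36,44)):
    q=(c["z_map"]>.02)&(cv2.inRange(h,a,b)>0)&(z>z0)&(z<z1)
    if q.sum()>20: print(k,q.sum(),P[q].min(0).round(1),P[q].max(0).round(1),cv2.minAreaRect(P[q][:,:2].astype(np.float32)))
q=(c["z_map"]>.02)&(z>37)&(z<45)&(abs(P[...,1]-92)<6); x=np.sort(P[q][:,0]); print("shimtop grey z", [ (a,((x>=a)&(x<a+1)).sum()) for a in range(500,580,2)])
print(env.read_state()["contact_force"])
E
```

```text
time_s: 17.75
tool_pos: [0.6052, 0.0878, 0.0687]
orientation: [0.008, 0.027, 1.0, 0.001]
contact_force: [18.5, 4.4, -10.1]
width: 0.0127
grasp_force: 97.7
red 4478 [484.8  72.1  37. ] [507.2 113.1  43.8] ((495.8927001953125, 92.66197204589844), (40.20405960083008, 20.62187385559082), 86.90392303466797)
tabs 3648 [506.2  79.7  71.1] [534.8 104.2  76. ] ((520.515625, 91.85983276367188), (24.834165573120117, 27.504796981811523), 86.88731384277344)
blue 3266 [533.7  71.7  38.1] [554.6 108.2  42.5] ((544.3915405273438, 89.84407806396484), (35.72813034057617, 19.365076065063477), 86.22206115722656)
shimtop grey z [(500, np.int64(86)), (502, np.int64(40)), (504, np.int64(0)), (506, np.int64(0)), (508, np.int64(0)), (510, np.int64(0)), (512, np.int64(0)), (514, np.int64(0)), (516, np.int64(0)), (518, np.int64(0)), (520, np.int64(0)), (522, np.int64(0)), (524, np.int64(0)), (526, np.int64(0)), (528, np.int64(0)), (530, np.int64(0)), (532, np.int64(0)), (534, np.int64(0)), (536, np.int64(0)), (538, np.int64(74)), (540, np.int64(73)), (542, np.int64(70)), (544, np.int64(66)), (546, np.int64(61)), (548, np.int64(63)), (550, np.int64(65)), (552, np.int64(65)), (554, np.int64(27)), (556, np.int64(0)), (558, np.int64(0)), (560, np.int64(0)), (562, np.int64(0)), (564, np.int64(0)), (566, np.int64(0)), (568, np.int64(0)), (570, np.int64(0)), (572, np.int64(0)), (574, np.int64(0)), (576, np.int64(0)), (578, np.int64(0))]
[19.11223836  4.45041273 -9.95220208]
```

View pics/w8.png

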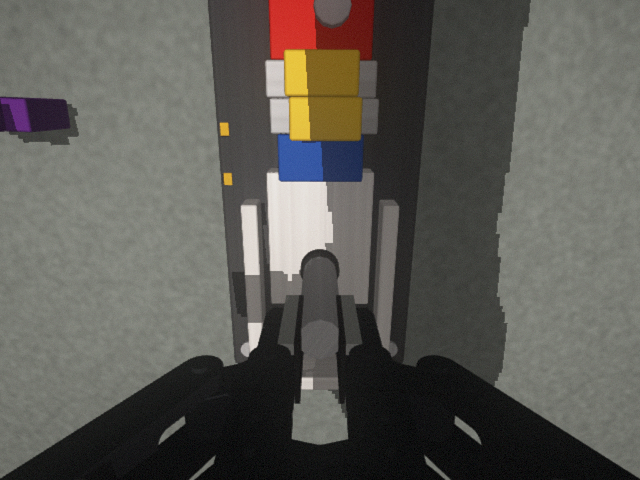

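The image shows no slack anywhere in the stack: red face (320,58), tabs (322,72) and (325,118), blue pusher (320,158). The span is about 28.5 mm for 28 mm of shims, and the force rose from 9 to 19 N, so about 10 N is on the stack. I'll let it settle and then hand in.

```bash
python3 -m handwheel '[[0.01,0,0,0,0,0],[0.01,0,0,0,0,0],[0.01,0,0,0,0,0],[0.01,0,0,0,0,0],[0.01,0,0,0,0,0]]' && python3 -c "
from station import env
print(env.sign_off())"
```

```text
time_s: 18.3
tool_pos: [0.6052, 0.0879, 0.0687]
orientation: [0.008, 0.027, 1.0, 0.001]
contact_force: [18.5, 5.0, -10.0]
width: 0.013
grasp_force: 97.7
the job is handed in; nothing more can be done
None
```

I handed the job in at 18.3 s: two shims stand square in the gap, clamped with an estimated 10 N while the arm holds the pusher by its post; the other two were never touched, and no verdict was returned.

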